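Lay the last lever assembly in the free cradle of the sloping rack

TASK

The rack goes on to inspection when it is full. Two of the three cradles of the sloping aluminium rack hold finished lever assemblies; lay the third one, which is on the bench, in the cradle that is still empty, just like its neighbours: housing flat on the upper saddle, handle down the slope between the prongs of the fork. Set it down without dropping it, and leave the two other levers as they lie.

Things in the scene. Friction and masses are not known exactly. Their poses are not given: they have to be found in the camera images.
- lever: White die-cast lever assembly, 204x70x30 mm, 0.14 kg, lying flat on the bench by itself. Origin centre of underside, z up out of the bench side, x from the handle's ball end (x = -109 mm) to the housing (x = 7 to 57 mm). The housing, 50 x 43 x 23 mm, is gripped across y at lever_grip (43 mm wide there: y = -12 to 31 mm, z = 0 to 23 mm).
- lever_grip (a point): Point in the middle of the lever's housing, at (43, 9.5, 12) mm in the lever's frame, with the lever's axes; the sides that fingers take are at y = -12 and 31 mm, free from x = 30 to 57 mm.
- lever_tip (a point): Middle of the ball end of the lever's curved handle (14 mm thick), at (-100, -7.5, 8.5) mm in the lever's frame.
- racked_1: A lever of the same shape and frame, already in one of the cradles of the rack.
- racked_2: Another lever of the same shape and frame, already in another cradle.
- seat_left (a point): Where lever_grip lies when a lever is laid squarely in the left cradle (robot's view). Axes: x level, up the slope and away from the robot; y left; z up. The cradles slope 35 deg, rising along x; a lever laid there has its axes turned 35 deg about this y (its x axis uphill). Cradles are 80 mm apart. The saddle top lies 12 mm under this point along the slope's normal.
- tip_left (a point): Where lever_tip lies when a lever is laid squarely in the left cradle; same axes as its seat. The fork's slot is 30 mm wide, its prongs 20 mm high, 22 mm up the slope from here.
- seat_middle (a point): The same for the middle cradle. Each cradle: a black saddle, 30 mm wide, x = 7 to 78 mm in the lever's frame, with a lip 4 mm high at its lower end 5 mm downhill of the housing when lever_grip is at this point (the lever may slide down on to it); two steel dowels 15 mm high beside the upper end (6 mm play); a fork for the handle. Frame: 20 mm aluminium profile, 265 mm wide, up to 170 mm high.
- tip_middle (a point): Where lever_tip lies when a lever is laid squarely in the middle cradle; same axes as its seat. The fork's slot is 30 mm wide, its prongs 20 mm high, 22 mm up the slope from here.
- seat_right (a point): Where lever_grip lies when a lever is laid squarely in the right cradle (robot's view). Axes: x level, up the slope and away from the robot; y left; z up. The cradles slope 35 deg, rising along x; a lever laid there has its axes turned 35 deg about this y (its x axis uphill). Cradles are 80 mm apart. The saddle top lies 12 mm under this point along the slope's normal.
- tip_right (a point): Where lever_tip lies when a lever is laid squarely in the right cradle; same axes as its seat. The fork's slot is 30 mm wide, its prongs 20 mm high, 22 mm up the slope from here.

How it is judged (in metres and radians):
At the end, for the whole second after the job is handed in: The lever lies at rest and released in the free cradle: the middle of its housing within 13 mm and its handle end within 18 mm of where they are when it is laid squarely, lying flat on the 35 degree slope to within 5 degrees; the other two levers within 20 mm of where they lay (((distance between lever_grip and seat_left below 0.013 m and distance between lever_tip and tip_left below 0.018 m) or (distance between lever_grip and seat_middle below 0.013 m and distance between lever_tip and tip_middle below 0.018 m) or (distance between lever_grip and seat_right below 0.013 m and distance between lever_tip and tip_right below 0.018 m)) and angle between lever's own z axis and vertical between 0.52 and 0.7 rad and linear speed of lever below 0.02 m/s and contact force between the fingers and lever below 0.05 N and distance of each of racked_1, racked_2 from where it was at the start of the episode below 0.02 m); the robot touches nothing.
It fails at once if the lever is dropped: it moves at over 0.6 m/s with no finger on it (a fall of about 20 mm) (linear speed of lever above 0.6 m/s and contact force between the fingers and lever below 0.05 N).
It fails at once if one of the two levers in the rack is shifted by over 30 mm (distance of any of racked_1, racked_2 from where it was at the start of the episode above 0.03 m).
It also fails if it takes over 35 s, if anything falls off the work surface, if the arm or the gripper's body presses on something with over 40 N, if the wrist force passes 120 N, or if a joint passes its speed limit or range.

ROBOT

A 6-joint arm with a two-finger parallel gripper is mounted at the origin on a cart in front of the work surface, level with it; the furniture and walls round the work are solid. World frame = base frame: x ahead of the robot, y to its left, z up, the work surface at z = 0. Lengths are in mm, angles in rad, forces in N, time in s.
With the tool pointing down it reaches from about 275 to 850 mm from the base axis. Payload 19 kg.
Tool frame: the origin (TCP) lies midway between the tips of the shut fingers; the grasp point (between the pads) lies 19 mm behind it (r.grip_depth is the distance from the TCP to the grasp point, in mm); z points along the fingers, y is the line along which they close (so a half turn about z gives the same grasp; the last joint's range is limited). The gripper opens to 85 mm and grips with 20 to 120 N. Pads are 22 mm wide; open, the fingers measure 114 mm over their backs; the gripper's body (76 mm by 85 mm) begins 54 mm behind the grasp point. The pads swing forward as they close: fully open they stand 13 mm farther back than shut.
Start: joints at [1.069, 0.15, 1.437, -0, 1.554, -0.134], TCP at [206.751, 536.511, 231.267] pointing down, gripper open.
Joint ranges: [-2.8, 2.8], [-0.68, 2.1], [0.12, 2.68], [-1.39, 4.53], [0.16, 2.79], [-2.81, 2.81]. Speed limits (rad/s): [1.89, 1.89, 2.22, 3.01, 3.01, 3.01].

INTERFACE

Orientations are given as a 3x3 rotation matrix whose columns are the frame's x, y, z axes.
In Python, from workcell import r, grab_frame gives the robot as it stands.
- The arm moves only by the shell command python3 -m handwheel 'ROWS' [FORCE]. ROWS is JSON, a list of rows, each a list of 3 entries, a list of its own where there are three numbers: the shift along the tool's x, y, z in mm, then the turn about the tool's z in degrees, then the closure in counts, from 0 (fully open) to 255 (shut). A call has 1 to 5 rows; each row is the pose to reach, as a shift and turn from the pose commanded when the call began, along the tool's axes at that moment; what a row does not reach only later rows make up. A row lasts 1/12 s, in which the tool goes at most 41.7 mm and 7.16 degrees, less where a joint would pass 70% of its speed; a pose out of reach is approached as far as the arm can. A call with a gripper value outside its range is refused whole. The fingers move at their own pace and stop on an object; FORCE is the grip in N (left out, the last holds). Time passes only in rows, so rows that repeat a pose let the fingers close. It gives the time, the measured TCP pose, the force, the opening and the grip force at its end, in the units of the state.
- r.observe(): the state, without advancing time (a new reading comes with each control period).
- grab_frame(name): name is "scene" or "top"; returns a dict with "image" (400x640x3 uint8, red, green, blue), "z_map" (400x640 float32, mm along the optical axis (not along the pixel's ray), 0 where there is no reading), "fx", "fy", "cx", "cy" (pixels), "distortion" ([k1, k2, p1, p2, k3] as OpenCV has them; the pictures are not rectified), "extrinsics" (4x4, takes a point from world to camera coordinates). Camera axes: x right, y up, looking along -z (the intrinsics and any distortion apply to the point x, -y, -z); pixel columns grow to the right and rows downward; lengths in mm; the calibration is good to about 2 mm. A picture is of the moment at which its call begins.
- r.job_done(): hands the job in; it is judged then, once.
The state is a dict: "t": time; "joint_pos": joint angles; "qvel": joint speeds; "joint_efforts": joint torques, N m; "ee_pos": TCP position; "ee_rot": TCP orientation; "ft_force": force on the tool from outside, world axes, zero at the start; "wrist_torque": the same for the moment, N m; "gripper_width": finger opening in mm; "grasp_force": force on a finger pad.
Only numpy, scipy, OpenCV 4.12 (cv2) and the standard library are available. Lean on these libraries where they do the work, as an engineer would, in place of code of your own. Each camera call takes 0.05 s, during which the arm holds its last target. There are 200 camera calls.

## Working session

There is one attempt and no reset: what is moved stays moved. The work goes in short steps, Python scripts to look and compute and a shell command to move; the robot and the scene stay as the last step left them, time stands still between calls to the robot, and variables do not carry over. Pictures are saved under pics/ and viewed, at most 10 in all, crops included, and the job is handed in when it is done.

```bash
mkdir -p pics; ls; cat > h.py <<'E'
import numpy as np, cv2
from workcell import r, grab_frame
def save(name,n):
    f=grab_frame(name); np.savez(f'{n}.npz',**f); cv2.imwrite(f'pics/{n}.png',f['image'][:,:,::-1]); return f
def load(n): return dict(np.load(f'{n}.npz'))
def K(f): return np.array([[f['fx'],0,f['cx']],[0,f['fy'],f['cy']],[0,0,1]],float)
def world(f,uv,z=None):
    """pixels -> world, by depth or on plane z"""
    uv=np.array(uv,float).reshape(-1,2); n=cv2.undistortPoints(uv[:,None],K(f),np.array(f['distortion'],float))[:,0]
    d=np.c_[n[:,0],-n[:,1],-np.ones(len(n))]; E=np.array(f['extrinsics'],float); R,t=E[:3,:3],E[:3,3]
    if z is None:
        D=np.array([np.median(f['z_map'][int(round(v))-1:int(round(v))+2,int(round(u))-1:int(round(u))+2]) for u,v in uv])
    else:
        c=-R.T@t; w=d@R; D=(z-c[2])/w[:,2]
    return (d*D[:,None]-t)@R
def pix(f,P):
    P=np.array(P,float).reshape(-1,3); E=np.array(f['extrinsics'],float); c=P@E[:3,:3].T+E[:3,3]
    return cv2.projectPoints(c*[1,-1,-1],np.zeros(3),np.zeros(3),K(f),np.array(f['distortion'],float))[0][:,0]
E
python3 - <<'E'
from h import *
for n in('scene','top'):
    f=save(n,n+'0'); E=f['extrinsics']; print(n,-E[:3,:3].T@E[:3,3],E[2,:3],f['fx'],f['distortion'])
print(r.observe())
E
```

```text
pics
scene [ -40.1083491  -706.22063268  602.88370925] [-0.59277911 -0.64494556  0.4823465 ] 479.8212789684283 [-0.11629109  0.          0.          0.          0.        ]
top [351.03770166 -54.17621963 988.06587166] [-0.20358229 -0.01117678  0.97899404] 411.57555068234785 [-0.09354969  0.          0.          0.          0.        ]
{'t': 0.1, 'joint_pos': array([ 1.06897969e+00,  1.50947203e-01,  1.43793210e+00,  9.98341456e-06,
        1.55380305e+00, -1.33995148e-01]), 'qvel': array([ 3.84304587e-04, -9.53206013e-04, -1.84166272e-03, -1.44536574e-03,
        9.87598336e-06, -2.99584253e-04]), 'joint_efforts': array([ 4.65091551e-03, -7.14386916e+01, -5.71795213e+01, -2.12237987e-04,
        7.06184946e-03, -9.49217963e-06]), 'ee_pos': array([206.67055921, 536.34763523, 230.74680478]), 'ee_rot': array([[-9.33112811e-01,  3.59583366e-01, -5.32918888e-04],
       [ 3.59583727e-01,  9.33112340e-01, -9.50551727e-04],
       [ 1.55470601e-04, -1.07860095e-03, -9.99999406e-01]]), 'ft_force': array([ 0.28328469, -0.55463418, -0.03999713]), 'wrist_torque': array([ 0.01294095,  0.00010618, -0.00216789]), 'grasp_force': 0.0, 'gripper_width': 85.72685289606585}
```

View pics/scene0.png

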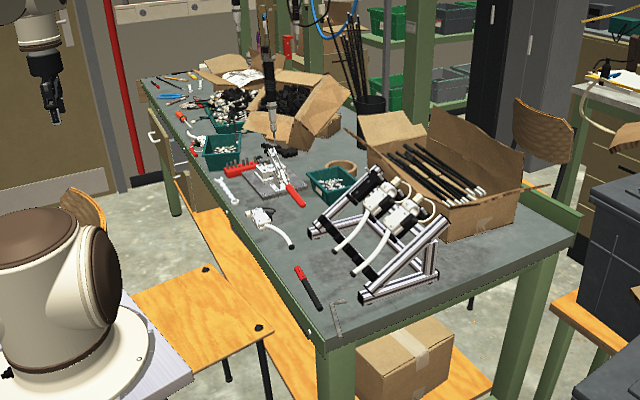

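View pics/top0.png

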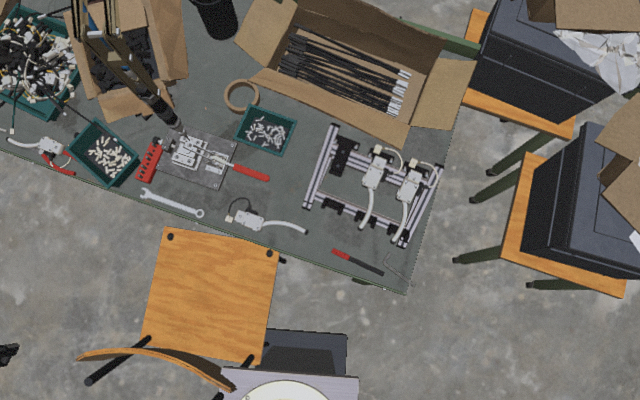

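The top view shows the loose lever with its housing at about (247,218) and its ball end at (306,232). The rack spans (305–440, 125–245); its left cradle, at about (345,155), is empty. I'll enlarge both.

```bash
python3 - <<'E'
from h import *
a=cv2.imread('pics/top0.png'); s=cv2.imread('pics/scene0.png')
c1=cv2.resize(a[190:245,220:320],None,fx=8,fy=8,interpolation=cv2.INTER_CUBIC)
c2=cv2.resize(a[115:255,295:455],None,fx=4.2,fy=4.2,interpolation=cv2.INTER_CUBIC)
cv2.imwrite('pics/lev.png',c1);cv2.imwrite('pics/rack.png',c2)
f=load('top0')
np.set_printoptions(precision=1,suppress=True)
pts=[(247,218),(306,232),(345,155),(373,175),(408,182),(362,226),(399,237),(332,128),(307,205),(438,168),(402,243)]
print(np.c_[pts,world(f,pts)])
E
```

```text
[[ 247.   218.   497.4  129.2   25. ]
 [ 306.   232.   475.7  -12.8   13.7]
 [ 345.   155.   635.6  -89.5  129.4]
 [ 373.   175.   590.8 -151.1  143.2]
 [ 408.   182.   578.7 -224.7  151.3]
 [ 362.   226.   492.5 -140.9   60. ]
 [ 399.   237.   479.2 -234.9   13.9]
 [ 332.   128.   691.   -57.1  142.4]
 [ 307.   205.   539.1  -10.6   24.4]
 [ 438.   168.   616.7 -290.5  143.7]
 [ 402.   243.   464.1 -240.6   24.5]]
```

View pics/lev.png

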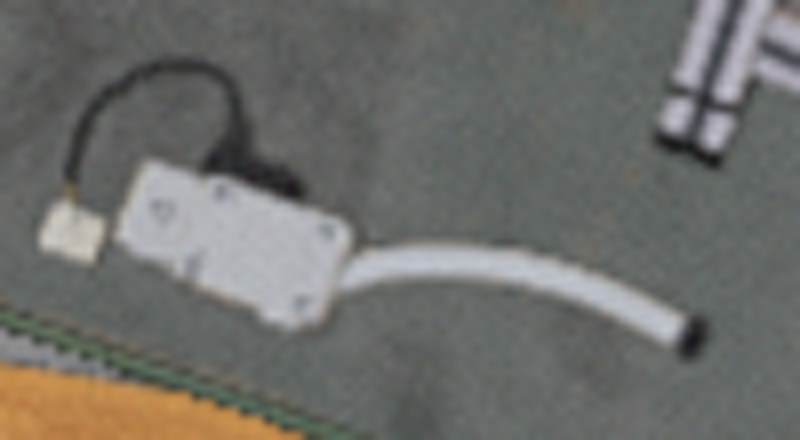

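View pics/rack.png

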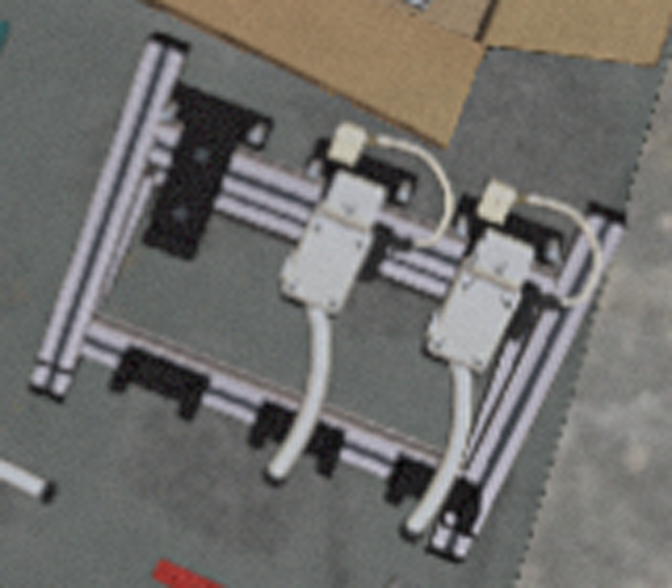

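The lever crop shows the ball end at about (690,335), i.e. (306,232) in the full image. The white housing spans (118–355, 158–325) with its black plug above it. In the rack crop, the left saddle spans (148–265, 90–258) and its fork prongs are at (125,375) and (190,400). I'll rectify both views in their own planes to get metric positions.

```bash
cat >> h.py <<'E'
def ortho(f,T,xr,yr,s=3):
    """image of plane z=0 of frame T (4x4): columns = -y.. (y to left), rows = x up"""
    xs=np.arange(xr[1],xr[0],-1/s); ys=np.arange(yr[1],yr[0],-1/s)
    X,Y=np.meshgrid(xs,ys,indexing='ij'); P=np.c_[X.ravel(),Y.ravel(),0*X.ravel()]@T[:3,:3].T+T[:3,3]
    m=pix(f,P).reshape(*X.shape,2).astype(np.float32)
    im=cv2.remap(f['image'],m[...,0],m[...,1],cv2.INTER_CUBIC)[:,:,::-1].copy()
    for x in range(int(np.ceil(xr[0]/20))*20,int(xr[1]),20):
        v=int((xr[1]-x)*s); cv2.line(im,(0,v),(im.shape[1],v),(0,0,255) if x==0 else (0,200,200),1); cv2.putText(im,str(x),(0,v-2),0,.35,(0,0,255))
    for y in range(int(np.ceil(yr[0]/20))*20,int(yr[1]),20):
        u=int((yr[1]-y)*s); cv2.line(im,(u,0),(u,im.shape[0]),(0,0,255) if y==0 else (0,200,200),1); cv2.putText(im,str(y),(u+1,im.shape[0]-3),0,.35,(0,0,255))
    return im
def frame(yaw,pitch,o):
    from scipy.spatial.transform import Rotation as R
    T=np.eye(4);T[:3,:3]=R.from_euler('ZY',[yaw,-pitch],degrees=True).as_matrix();T[:3,3]=o;return T
E
python3 - <<'E'
from h import *
np.set_printoptions(precision=1,suppress=True)
f=load('top0')
# lever: yaw from corners of housing
c=world(f,[(220+131/8,190+195/8),(220+328/8,190+280/8),(220+690/8,190+335/8)],z=20); print(c)
d=c[0]-c[1]; print('housing axis yaw',np.degrees(np.arctan2(d[1],d[0])))
yaw=np.degrees(np.arctan2(d[1],d[0]))
a=ortho(f,frame(yaw,0,[497,129,23]),(-150,70),(-50,60),2.5)
b=ortho(f,frame(-17.7,35,[635.6,-89.5,129.4]),(-160,60),(-120,60),2.5)
cv2.imwrite('pics/ortho.png',np.hstack([a,b])); print(a.shape,b.shape)
# heights
M=[(u,v) for u in range(225,312) for v in range(195,240)]
W=world(f,M); T=frame(yaw,0,[497,129,0]); L=(W-T[:3,3])@T[:3,:3]
m=(L[:,2]>17)&(L[:,2]<40); print('housing pts extents',np.percentile(L[m],[1,50,99],axis=0))
m=(L[:,2]>5)&(L[:,2]<40)&(abs(L[:,0]+20)<180)
for x in range(-160,70,10):
    k=m&(abs(L[:,0]-x)<5)
    if k.sum(): print(x,k.sum(),L[k,1].min(),L[k,1].max(),np.median(L[k,2]))
E
```

```text
[[505.  156.6  20. ]
 [483.8  95.   20. ]
 [475.2 -13.7  20. ]]
housing axis yaw 70.97822085931307
(550, 275, 3) (550, 450, 3)
housing pts extents [[-124.7  -97.7   17.5]
 [ -11.6   -5.    23.1]
 [  29.4   16.8   39. ]]
-140 16 -32.90770389793439 -22.538023614572218 12.997587945206757
-130 25 -93.84234101099672 -22.806676382678035 11.9546554847847
-120 68 -98.81854905549056 -23.6440453041995 23.747076965655
-110 61 -102.92514381969451 -23.9443410735801 24.102408781558164
-100 18 -33.17029127260906 -23.459508779880583 12.99083200278369
-90 19 -32.74863725443999 -22.093104294478486 14.040279609159835
-80 19 -30.49662722410643 -19.459824594579473 14.42398790192278
-70 21 -28.180108713324266 -15.686269908177707 13.906535623414504
-60 24 -24.391578562100637 -10.757944726617607 15.16317661680045
-50 22 -19.36210941441553 -4.215159454029117 15.55608088275624
-40 49 -16.961242703529788 15.39594219591215 16.778666563926254
-30 68 -18.172827024567205 17.79403302838304 23.1615069097588
-20 64 -19.336975489899856 18.34965498763485 22.72939290140055
-10 80 -26.843052560048847 17.224098228561285 22.251568048353093
0 80 -27.28070786681278 17.937858273266652 22.502640429650405
10 87 -37.580170030303584 17.679217315604575 22.015242535329005
20 56 -44.98483638653501 14.439181124316086 25.951099791544944
30 30 -46.67105048878011 14.725217316914682 20.471579760082726
40 29 -44.870596298959114 24.364994175607716 8.276823574691555
50 35 -33.84644717914746 24.05919944857629 7.912069266748766
60 6 -23.29011035972176 -9.082230208120258 6.151335293546691
```

View pics/ortho.png

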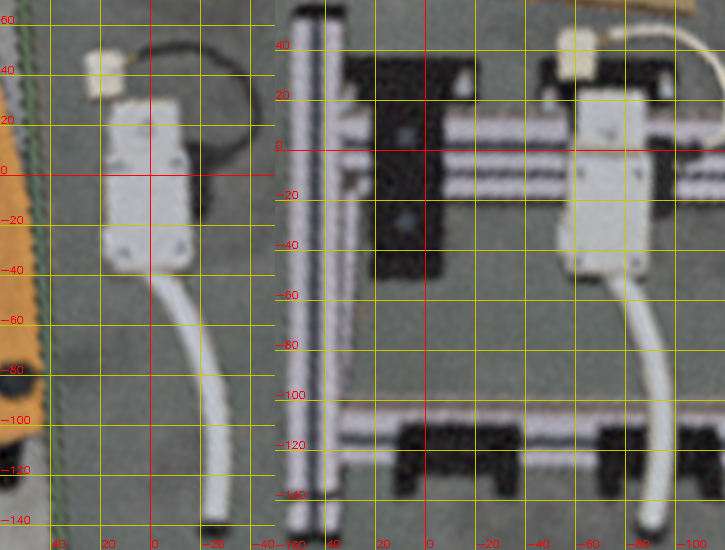

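The left ortho panel (bench lever) puts the ball at local (-140,-26), the white body and plug at y = +18 to -25, and lever_grip near (5,-3.5). That gives a world grip of about (502,133) with the lever yawed about 73°. The right panel shows the empty left saddle centred at y≈7, the dowels at x≈25, and racked_1's ball at (-150,-91). I'll start the approach and fit the saddle plane at the same time.

```bash
python3 -m handwheel '[[[-420,-270,60],86,0],[[-420,-270,60],86,0],[[-420,-270,60],86,0],[[-420,-270,60],86,0],[[-420,-270,60],86,0]]' 30
python3 - <<'E'
from h import *
np.set_printoptions(precision=1,suppress=True)
f=load('top0'); T=frame(-17.7,35,[635.6,-89.5,129.4])
uv=[(u,v) for u in range(300,455) for v in range(115,255)]; W=world(f,uv); L=(W-T[:3,3])@T[:3,:3]
def sel(a,b,c,d,z0=-6,z1=6): return (L[:,0]>a)&(L[:,0]<b)&(L[:,1]>c)&(L[:,1]<d)&(L[:,2]>z0)&(L[:,2]<z1)
m=sel(-45,15,-4,18); P=W[m]; c=P.mean(0); n=np.linalg.svd(P-c)[2][2]; n*=np.sign(n[2]); print('saddle',m.sum(),c,n,'tilt',np.degrees(np.arccos(n[2])),'yaw',np.degrees(np.arctan2(-n[1],-n[0])),'resid',np.std((P-c)@n),'offset',np.median(L[m,2]))
for k in (1,2):
    m=sel(-45,30,-80*k-30+7,-80*k+40+7,14,34); print('racked',k,m.sum(),np.percentile(L[m],[2,50,98],axis=0))
    m=sel(-165,-135,-80*k-40,-80*k+20,-5,22); print(' ball',m.sum(),np.percentile(L[m],[2,50,98],axis=0))
m=sel(-145,-100,-45,30,8,40); print('prongs',m.sum(),np.percentile(L[m],[2,50,98],axis=0))
m=sel(15,40,-25,40,5,30); print('dowels',L[m][:40])
E
```

```text
t: 0.52
ee_pos: [329.4, 367.9, 206.0]
ee_rot: [[-0.542, 0.841, -0.0], [0.841, 0.542, -0.0], [-0.0, -0.0, -1.0]]
ft_force: [0.4, 0.5, 0.2]
gripper_width: 85.2
grasp_force: 0.0
saddle 266 [625.  -78.8 121.1] [-0.5  0.2  0.8] tilt 34.272495162593074 yaw -16.430599134026096 resid 1.0883513486257486 offset 0.7106306520105556
racked 1 551 [[-39.3 -97.4  15.6]
 [ -6.2 -73.9  24.1]
 [ 25.6 -53.2  28.4]]
 ball 34 [[-151.7  -94.6    9.8]
 [-144.1  -88.9   13.3]
 [-135.7  -83.4   15.7]]
racked 2 560 [[ -39.9 -178.4   16.1]
 [  -7.3 -154.2   24.5]
 [  25.  -133.9   29.5]]
 ball 32 [[-149.7 -175.1   10.1]
 [-143.7 -169.1   14.9]
 [-135.8 -164.    16.3]]
prongs 71 [[-129.7  -36.    12.7]
 [-119.     3.5   19.4]
 [-112.5   12.3   22.3]]
dowels [[ 21.6  32.9  13.4]
 [ 24.   31.7  11.8]
 [ 22.3  30.9  13.2]
 [ 20.4  30.1  14. ]
 [ 23.4  30.1   7. ]
 [ 22.8  28.9  12.1]
 [ 28.  -13.1  14.7]
 [ 26.4 -13.9  16.4]
 [ 29.2 -14.1   8.7]
 [ 29.3 -15.2  16.6]
 [ 27.5 -16.   17.3]
 [ 29.4 -16.    6.5]
 [ 29.3 -17.1  13.8]
 [ 27.7 -17.9  15.5]
 [ 28.  -18.8   6.2]]
```

```bash
python3 -m handwheel '[[[-291,17,60],50,0],[[-291,17,90],50,0],[[-291,17,110],50,0],[[-291,17,120],50,0],[[-291,17,120],50,0]]'
```

```text
t: 0.93
ee_pos: [444.9, 211.7, 132.4]
ee_rot: [[0.053, 0.999, 0.0], [0.999, -0.053, 0.0], [0.0, 0.0, -1.0]]
ft_force: [0.1, 0.5, -0.1]
gripper_width: 85.3
grasp_force: 0.0
```

```bash
python3 -m handwheel '[[[-76,61,40],14,0],[[-76,61,60],14,0],[[-76,61,60],14,0],[[-76,61,60],14,0],[[-76,61,60],14,0]]'
python3 - <<'E'
from h import *
f=save('top','t1'); s=save('scene','s1'); print(r.observe()['ee_pos'])
a=ortho(f,frame(73,0,[502,132.6,12]),(-150,60),(-60,60),2.6)
b=cv2.resize(s['image'][165:285,210:360,::-1],None,fx=3.2,fy=3.2,interpolation=cv2.INTER_CUBIC)
c=np.zeros((max(a.shape[0],b.shape[0]),a.shape[1]+b.shape[1],3),np.uint8); c[:a.shape[0],:a.shape[1]]=a; c[:b.shape[0],a.shape[1]:]=b
cv2.imwrite('pics/pre.png',c)
E
```

```text
t: 1.35
ee_pos: [501.3, 133.6, 71.7]
ee_rot: [[0.289, 0.957, -0.003], [0.957, -0.289, -0.0], [-0.001, -0.003, -1.0]]
ft_force: [-0.3, -0.7, 1.4]
gripper_width: 85.4
grasp_force: 0.0
[501.40786875 135.16458557  73.42100719]
```

View pics/pre.png

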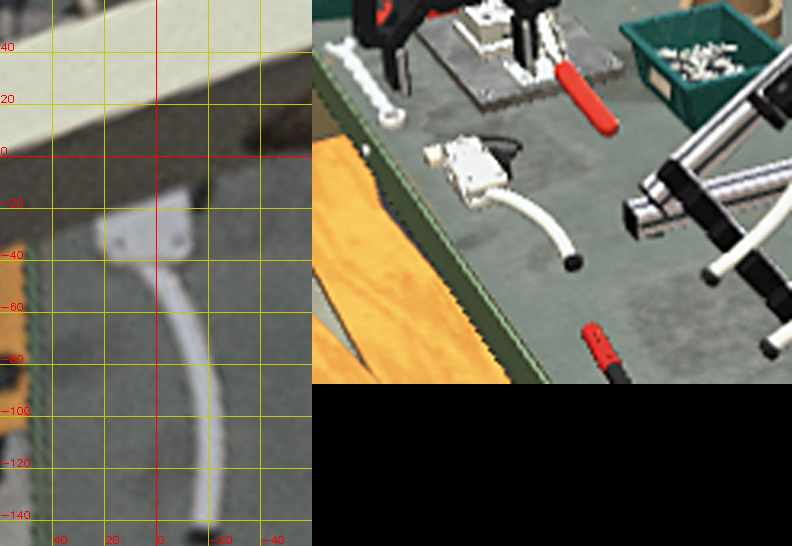

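The gripper stands over the housing. The rectified view shows the ball at (-144,-20) relative to my estimated grip, against an expected (-143,-17), so the estimate holds. I'll go down in two stages.

```bash
python3 -m handwheel '[[[0,0,40],0,0],[[0,0,60],0,0],[[0,0,60],0,0],[[0,0,60],0,0]]'
```

```text
t: 1.78
ee_pos: [501.2, 135.6, 13.7]
ee_rot: [[0.286, 0.958, -0.001], [0.958, -0.286, -0.0], [-0.0, -0.001, -1.0]]
ft_force: [0.4, 0.9, 2.0]
gripper_width: 85.3
grasp_force: 0.0
```

```bash
python3 -m handwheel '[[[0,0,10],0,0],[[0,0,14],0,40],[[0,0,14],0,90],[[0,0,14],0,150],[[0,0,14],0,150]]' 30; python3 -m handwheel '[[[0,0,0],0,200],[[0,0,0],0,200],[[0,0,0],0,200],[[0,0,0],0,200],[[0,0,0],0,200]]' 30
```

```text
t: 2.2
ee_pos: [501.9, 134.8, -0.2]
ee_rot: [[0.287, 0.958, 0.001], [0.958, -0.287, 0.0], [0.0, 0.001, -1.0]]
ft_force: [-4.4, -0.6, 8.2]
gripper_width: 42.4
grasp_force: 29.3
t: 2.62
ee_pos: [501.9, 134.8, -0.2]
ee_rot: [[0.287, 0.958, 0.001], [0.958, -0.287, 0.0], [0.0, 0.001, -1.0]]
ft_force: [-2.5, 1.3, 6.8]
gripper_width: 42.8
grasp_force: 31.1
```

Gripped at 43 mm with 31 N. Lifting.

```bash
python3 -m handwheel '[[[0,0,-15],0,200],[[0,0,-50],0,200],[[0,0,-90],0,200],[[0,0,-130],7,200],[[-10,10,-170],14,200]]' 40; python3 -m handwheel '[[[-30,35,-40],7,200],[[-60,65,-60],14,200],[[-90,100,-70],21,200],[[-125,135,-70],28,200],[[-155,170,-70],35,200]]'
```

```text
t: 3.03
ee_pos: [507.1, 123.6, 170.7]
ee_rot: [[0.514, 0.858, 0.0], [0.858, -0.514, 0.0], [0.0, -0.0, -1.0]]
ft_force: [2.1, 0.8, -1.3]
gripper_width: 42.0
grasp_force: 42.0
t: 3.45
ee_pos: [563.7, -61.4, 238.2]
ee_rot: [[0.914, 0.406, 0.003], [0.406, -0.914, -0.001], [0.002, 0.002, -1.0]]
ft_force: [0.7, 0.3, -1.6]
gripper_width: 42.4
grasp_force: 42.0
```

```bash
python3 -m handwheel '[[[10,9,0],7,200],[[20,18,0],14,200],[[30,28,0],21,200],[[40,37,0],28,200],[[54,46,0],35,200]]'; python3 -m handwheel '[[[0,0,0],7,200],[[0,0,0],7,200],[[0,0,0],7,200]]'
python3 - <<'E'
from h import *
f=save('top','t2'); s=save('scene','s2'); o=r.observe(); print(o['ee_pos'],o['ee_rot'])
b=cv2.resize(s['image'][130:310,270:480,::-1],None,fx=3.3,fy=3.3,interpolation=cv2.INTER_CUBIC)
cv2.imwrite('pics/over.png',b)
E
```

```text
t: 3.87
ee_pos: [631.8, -79.8, 236.6]
ee_rot: [[0.981, -0.192, 0.0], [-0.192, -0.981, -0.0], [0.0, 0.0, -1.0]]
ft_force: [-0.3, 0.2, 0.8]
gripper_width: 42.1
grasp_force: 42.0
t: 4.12
ee_pos: [631.3, -79.1, 236.3]
ee_rot: [[0.954, -0.3, -0.0], [-0.3, -0.954, -0.0], [-0.0, 0.0, -1.0]]
ft_force: [0.3, 0.0, -1.1]
gripper_width: 42.3
grasp_force: 42.0
[631.16712215 -79.07747109 236.5978722 ] [[ 9.53989036e-01 -2.99841447e-01  1.63293167e-04]
 [-2.99841427e-01 -9.53989046e-01 -1.38936718e-04]
 [ 1.97438879e-04  8.35820498e-05 -9.99999977e-01]]
```

View pics/over.png

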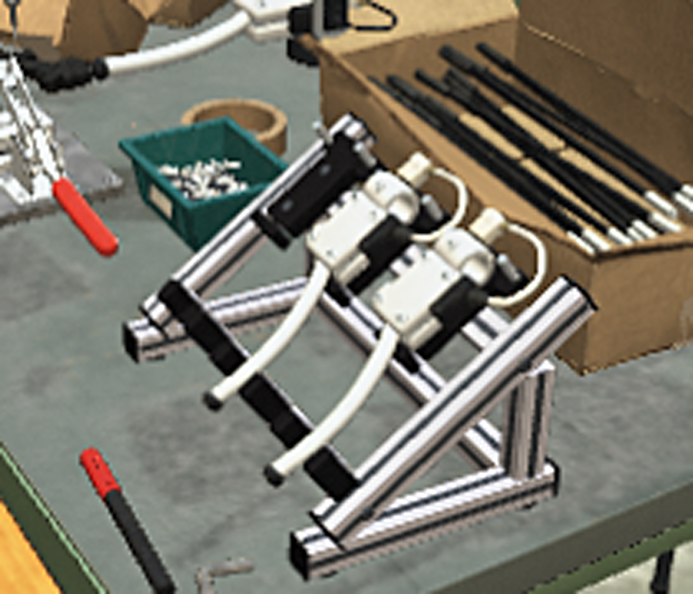

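The view shows the held lever level over the rack: handle from (105,68) to the housing at (265,15), with the left cradle free. Now I'll measure the lever in the hand from the top camera's depth.

```bash
python3 - <<'E'
from h import *
np.set_printoptions(precision=1,suppress=True)
for n in('t2','s2'):
    f=load(n); uv=[(u,v) for u in range(640) for v in range(400)]; W=world(f,uv)
    o=np.array([631.2,-79.1,236.5]); T=frame(-17.4,0,o); L=(W-o)@T[:3,:3]
    m=(L[:,0]>-170)&(L[:,0]<-15)&(abs(L[:,1])<45)&(L[:,2]>-15)&(L[:,2]<45)
    print(n,m.sum(),L[m].min(0),L[m].max(0))
    for x in range(-165,-15,10):
        k=m&(abs(L[:,0]-x)<=5)
        if k.sum(): print(x,k.sum(),L[k,1].min(),L[k,1].max(),np.median(L[k,2]),L[k,0].min())
E
```

```text
t2 261 [-40.2 -21.9   7. ] [-15.   24.5  25.9]
-45 2 13.715462929977193 19.616275934828018 25.72442228256213 -40.165908769065425
-35 90 -14.390594583906253 24.498102714388217 23.039784973477367 -39.442162774321375
-25 107 -20.018814767609175 22.038126094267053 22.41163191367383 -29.97493060829894
s2 519 [-152.8  -28.    -1.1] [-15.1  19.2  23.6]
-155 11 -24.164185773225647 -14.095573528572995 8.853132627862038 -152.83701749060626
-145 26 -25.23597856940423 -19.770905868186954 10.068590869953127 -149.76862549128893
-135 22 -25.385333380042795 -20.920447831096677 9.854435762509183 -139.5374371111829
-125 22 -28.000913995608954 -21.488911579757932 10.608388726855992 -129.88344835060707
-115 22 -27.925350951547927 -19.655179756608096 10.910544448356674 -119.78792734221516
-105 20 -27.268515123062375 -19.543417136610106 11.063248048716787 -109.1015729638719
-95 20 -26.337601849231664 -20.28950054623858 11.346347271886444 -99.83927619618956
-85 19 -25.201350505277265 -17.392310294510708 12.048386022878333 -89.13950556919183
-75 24 -22.285334251997774 -12.113220140148744 12.006507053214818 -79.88233896900167
-65 23 -18.3634725442963 -7.992134497445161 12.921485959544697 -69.28889870093597
-55 19 -14.12629665556245 -1.0754534776498823 13.363634226664914 -59.87386866851013
-45 82 -13.825666635842087 19.241475702780402 14.288358222015574 -49.70756344855041
-35 81 -14.706301951639261 15.453284836635284 17.103935160951494 -39.944825097003005
-25 86 -20.328083359432114 14.033424880818433 16.629540817074897 -29.93684545934847
  return _methods._mean(a, axis=axis, dtype=dtype,
  ret = ret.dtype.type(ret / rcount)
```

Ball end is at -152.8, so lever_grip sits on the TCP within a millimetre and square. Descending to just above contact.

```bash
python3 -m handwheel '[[[2,1.5,25],0,200],[[2,1.5,50],0,200],[[2,1.5,70],0,200],[[2,1.5,77],0,200],[[2,1.5,77],0,200]]' 25; python3 -m handwheel '[[[0,0,3],0,200],[[0,0,6],0,200],[[0,0,9],0,200],[[0,0,12],0,200],[[0,0,12],0,200]]'
```

```text
t: 4.63
ee_pos: [632.1, -81.0, 158.0]
ee_rot: [[0.953, -0.302, -0.002], [-0.302, -0.953, 0.001], [-0.003, 0.0, -1.0]]
ft_force: [0.7, 0.1, -0.7]
gripper_width: 42.5
grasp_force: 41.9
t: 5.05
ee_pos: [633.0, -81.2, 147.2]
ee_rot: [[0.953, -0.304, 0.0], [-0.304, -0.953, -0.0], [0.0, 0.0, -1.0]]
ft_force: [1.3, 0.0, 0.9]
gripper_width: 42.0
grasp_force: 42.2
```

```bash
python3 -m handwheel '[[[0,0,2],0,200],[[0,0,4],0,200],[[0,0,4],0,200]]' 20; python3 -m handwheel '[[[0,0,2],0,200],[[0,0,4],0,200],[[0,0,4],0,200]]' 20;  python3 -m handwheel '[[[0,0,1],0,200],[[0,0,2],0,200],[[0,0,3],0,200],[[0,0,3],0,200]]' 20
```

```text
t: 5.3
ee_pos: [632.9, -81.0, 144.2]
ee_rot: [[0.953, -0.304, 0.0], [-0.304, -0.953, -0.0], [0.0, -0.0, -1.0]]
ft_force: [-7.6, 2.3, 10.3]
gripper_width: 41.9
grasp_force: 43.1
t: 5.55
ee_pos: [632.7, -81.0, 140.1]
ee_rot: [[0.953, -0.304, 0.0], [-0.304, -0.953, 0.0], [0.0, -0.0, -1.0]]
ft_force: [-7.7, 2.3, 10.6]
gripper_width: 42.2
grasp_force: 43.5
t: 5.88
ee_pos: [632.7, -81.0, 137.2]
ee_rot: [[0.953, -0.304, -0.0], [-0.304, -0.953, 0.0], [-0.0, -0.0, -1.0]]
ft_force: [-9.0, 2.2, 10.6]
gripper_width: 41.9
grasp_force: 43.7
```

Contact came at z≈145, and the force is holding steady near 10 N, so the lever is pivoting in the pads as intended. I'll continue and then look.

```bash
python3 -m handwheel '[[[0,0,1],0,200],[[0,0,2],0,200],[[0,0,3],0,200],[[0,0,4],0,200],[[0,0,4],0,200]]';python3 - <<'E'
from h import *
s=save('scene','s3')
b=cv2.resize(s['image'][130:310,270:480,::-1],None,fx=3.3,fy=3.3,interpolation=cv2.INTER_CUBIC)
cv2.imwrite('pics/piv.png',b)
E
```

```text
t: 6.3
ee_pos: [632.7, -81.0, 133.2]
ee_rot: [[0.953, -0.304, 0.0], [-0.304, -0.953, 0.0], [0.0, -0.0, -1.0]]
ft_force: [-6.4, 2.0, 9.0]
gripper_width: 41.7
grasp_force: 44.1
```

View pics/piv.png

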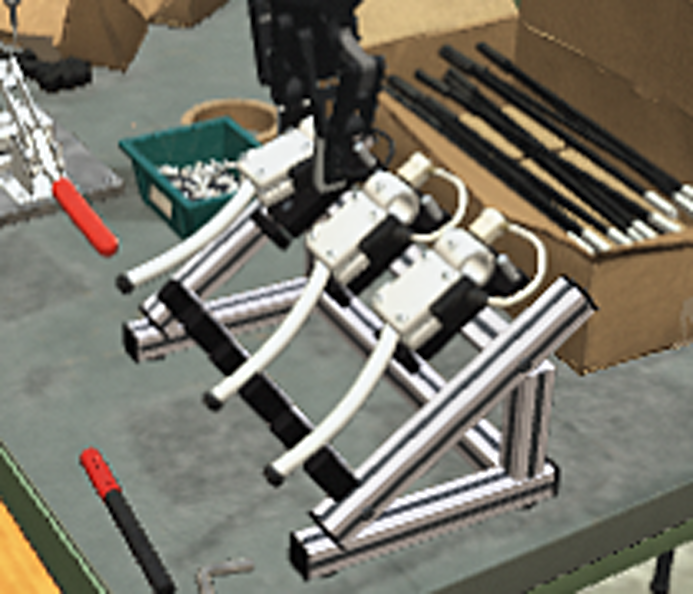

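The lever is pivoting: its ball is at (125,282), heading for about (150,325) by analogy with its neighbours. The neighbours are untouched. Continuing.

```bash
python3 -m handwheel '[[[0,0,1],0,200],[[0,0,2],0,200],[[0,0,3],0,200],[[0,0,3],0,200]]'; python3 -m handwheel '[[[0,0,1],0,200],[[0,0,2],0,200],[[0,0,2],0,200]]';python3 - <<'E'
from h import *
np.set_printoptions(precision=1,suppress=True)
f=save('scene','s4'); uv=[(u,v) for u in range(270,400) for v in range(150,270)]; W=world(f,uv)
T=frame(-17.5,35,[635.6,-89.5,129.4]); L=(W-T[:3,3])@T[:3,:3]
for c in (7,-73):
  m=(L[:,0]>-165)&(L[:,0]<-30)&(L[:,1]>c-32)&(L[:,1]<c+26)&(L[:,2]>3)&(L[:,2]<70)
  for x in range(-155,-20,15):
    k=m&(abs(L[:,0]-x)<=7); 
    if k.sum(): print(c,x,k.sum(),np.percentile(L[k,1]-c,[5,95]),np.percentile(L[k,2],[10,50,90]),L[k,0].min())
E
```

```text
t: 6.68
ee_pos: [632.9, -81.0, 130.2]
ee_rot: [[0.953, -0.304, 0.0], [-0.304, -0.953, 0.0], [0.0, -0.0, -1.0]]
ft_force: [-6.4, 2.8, 8.6]
gripper_width: 42.6
grasp_force: 44.5
t: 6.93
ee_pos: [633.0, -81.0, 128.3]
ee_rot: [[0.953, -0.304, 0.001], [-0.304, -0.953, -0.0], [0.001, -0.0, -1.0]]
ft_force: [-6.3, 2.4, 10.1]
gripper_width: 41.6
grasp_force: 44.8
7 -140 34 [-24.4 -16.6] [37.7 41.4 44.4] -145.7619064462967
7 -125 67 [-24.8  -4. ] [ 6.  32.7 40.4] -131.36840725456088
7 -110 49 [-25.4  -3.4] [ 8.4 35.1 38.3] -116.74063744099439
7 -95 35 [-24.2 -17.1] [28.6 33.7 35.6] -101.9662883868385
7 -80 32 [-22.9 -16.7] [25.7 31.6 33.5] -85.86819577202705
7 -65 31 [-18.1 -10.8] [24.9 30.4 31.7] -71.05505155729614
7 -50 56 [-12.9   7.9] [ 3.7 23.8 29.2] -56.10951375050107
7 -35 97 [-12.4  16.2] [14.3 28.8 33.5] -41.61826407828548
-73 -155 5 [-21.8 -19.1] [10.5 12.9 14.3] -150.33506845675433
-73 -140 41 [-23.3 -15.5] [ 7.5 13.2 14.9] -146.33045297164844
-73 -125 87 [-24.8   1. ] [ 6.9 14.2 20.5] -130.82892904717946
-73 -110 58 [-26.5  -1.5] [ 6.3 13.5 16.9] -116.96884481958186
-73 -95 35 [-26.  -19.6] [10.1 14.  16.1] -101.69285350087043
-73 -80 38 [-24.5 -17.2] [10.4 14.7 16.2] -86.47837551872819
-73 -65 39 [-20.4 -11.8] [ 9.7 15.2 17.4] -71.23949938043519
-73 -50 52 [-14.6   3.1] [ 4.6 14.2 17.6] -56.902309911135234
-73 -35 110 [-16.7  11.5] [ 8.  21.9 25.2] -41.56836962478541
```

About 11° of pivot remain. The lateral position matches the neighbours to 1–2 mm. Further down.

```bash
python3 -m handwheel '[[[0,0,1],0,200],[[0,0,2],0,200],[[0,0,2],0,200]]'; python3 -m handwheel '[[[0,0,1],0,200],[[0,0,2],0,200],[[0,0,2],0,200]]';cat > chk.py <<'E'
from h import *
import sys
np.set_printoptions(precision=1,suppress=True)
f=save('scene',sys.argv[1]); uv=[(u,v) for u in range(270,400) for v in range(150,270)]; W=world(f,uv)
T=frame(-17.5,35,[635.6,-89.5,129.4]); L=(W-T[:3,3])@T[:3,:3]
for c in (7,-73):
  m=(L[:,0]>-165)&(L[:,0]<-30)&(L[:,1]>c-32)&(L[:,1]<c+26)&(L[:,2]>3)&(L[:,2]<70)
  for x in (-155,-140,-95,-80,-65,-35):
    k=m&(abs(L[:,0]-x)<=7); 
    if k.sum(): print(c,x,k.sum(),np.percentile(L[k,1]-c,[5,95]),np.percentile(L[k,2],[50,90]),L[k,0].min())
E
python3 chk.py s5
```

```text
t: 7.23
ee_pos: [633.2, -81.0, 126.6]
ee_rot: [[0.953, -0.304, 0.001], [-0.304, -0.953, -0.0], [0.001, -0.0, -1.0]]
ft_force: [-5.1, 3.0, 10.3]
gripper_width: 42.0
grasp_force: 45.3
t: 7.48
ee_pos: [633.4, -81.0, 125.5]
ee_rot: [[0.953, -0.304, 0.002], [-0.304, -0.953, -0.0], [0.002, -0.0, -1.0]]
ft_force: [-7.8, 3.3, 19.8]
gripper_width: 42.2
grasp_force: 47.0
7 -155 3 [-21.4 -19.2] [29.2 30.8] -148.84476529889744
7 -140 34 [-23.2 -14.8] [29.3 31.4] -146.06117734937436
7 -95 35 [-24.4 -16.5] [24.8 26.6] -101.78749533103283
7 -80 33 [-21.9 -14.3] [23.7 25.4] -86.90190418992293
7 -65 32 [-17.4  -8.7] [23.2 24.5] -70.75791881205652
7 -35 99 [-12.7  14.4] [24.8 29.4] -41.9982266931005
-73 -155 5 [-21.3 -17.9] [11.9 13.9] -150.42608961892103
-73 -140 41 [-23.3 -15.3] [13.5 15.4] -146.35227503995603
-73 -95 35 [-25.9 -19.8] [13.9 15.6] -101.69117070282489
-73 -80 38 [-24.3 -17.1] [14.5 16. ] -86.4705568063863
-73 -65 39 [-19.9 -11.4] [15.2 17.1] -71.19451684608012
-73 -35 110 [-16.9  11.9] [22.4 25. ] -41.630004887664725
```

```bash
python3 -m handwheel '[[[0,0,0.5],0,200],[[0,0,1],0,200],[[0,0,1],0,200]]'; python3 chk.py s6 | head -6; python3 - <<'E'
import cv2
s=cv2.imread('pics/s6.png'); cv2.imwrite('pics/s6c.png',cv2.resize(s[150:260,300:420],None,fx=5,fy=5,interpolation=cv2.INTER_CUBIC))
E
```

```text
t: 7.78
ee_pos: [633.5, -81.0, 124.9]
ee_rot: [[0.953, -0.304, 0.003], [-0.304, -0.953, -0.0], [0.003, -0.0, -1.0]]
ft_force: [-8.5, 4.5, 22.7]
gripper_width: 42.4
grasp_force: 47.7
7 -155 5 [-21.8 -17.6] [24.3 26.5] -150.44115324163408
7 -140 34 [-23.2 -15.7] [26.1 28.5] -146.03942369275669
7 -95 35 [-23.6 -16.9] [23.4 24.6] -101.77790869445843
7 -80 35 [-21.8 -13. ] [22.1 24. ] -86.97726126490284
7 -65 33 [-16.5  -8. ] [21.5 23.3] -70.6779246235074
7 -35 103 [-12.4  15.4] [24.9 28.8] -41.95864334204047
```

View pics/s6c.png

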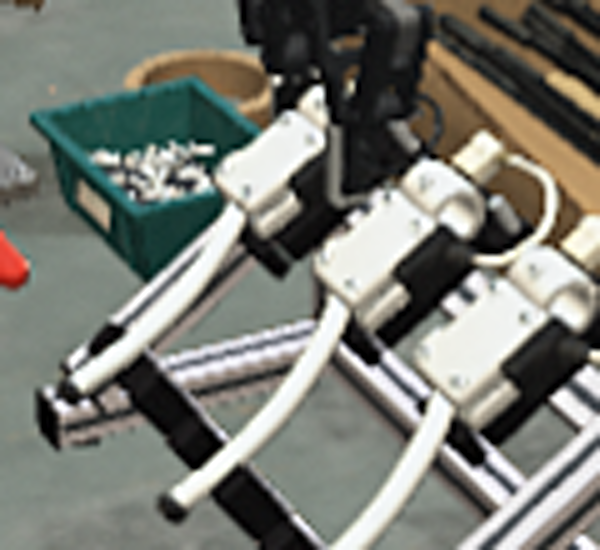

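The ball is at (68,388), against about (78,392) expected when seated. The lever is still rotating by about 1.5° per mm. A little more.

```bash
python3 -m handwheel '[[[0,0,0.5],0,200],[[0,0,1],0,200],[[0,0,1.5],0,200],[[0,0,1.5],0,200]]'; python3 chk.py s7 | head -6
```

```text
t: 8.17
ee_pos: [633.6, -81.0, 124.5]
ee_rot: [[0.953, -0.304, 0.004], [-0.304, -0.953, -0.001], [0.004, -0.0, -1.0]]
ft_force: [-13.8, 6.5, 35.3]
gripper_width: 42.3
grasp_force: 49.2
7 -155 7 [-22.7 -16.8] [22.8 25.4] -150.49405506960753
7 -140 33 [-22.3 -15.9] [23.7 26.4] -145.92168682204013
7 -95 35 [-24.  -18.5] [20.9 23.5] -101.70108764111197
7 -80 36 [-21.5 -13.9] [20.8 22.7] -86.96728551476508
7 -65 33 [-18.3  -6.9] [20.2 22. ] -70.68607107992192
7 -35 102 [-12.1  15.4] [24.5 27.5] -41.93673354411969
```

About 4.5° remain (tip roughly 10 mm high, housing centre within 1–2 mm). I'll relieve the press force, then open slowly so it settles.

```bash
python3 -m handwheel '[[[0,0,-1],0,200],[[0,0,-1.5],0,200],[[0,0,-1.5],0,200]]' 20; python3 -m handwheel '[[[0,0,0],0,130],[[0,0,0],0,127],[[0,0,0],0,124],[[0,0,0],0,121],[[0,0,0],0,118]]' 20;  python3 -m handwheel '[[[0,0,0],0,115],[[0,0,0],0,112],[[0,0,0],0,109],[[0,0,0],0,106],[[0,0,0],0,103]]' 20; python3 chk.py s8
```

```text
t: 8.47
ee_pos: [633.5, -81.0, 124.6]
ee_rot: [[0.953, -0.304, 0.003], [-0.304, -0.953, -0.0], [0.003, -0.0, -1.0]]
ft_force: [-6.5, 4.1, 20.2]
gripper_width: 41.9
grasp_force: 47.3
t: 8.88
ee_pos: [632.9, -81.2, 122.2]
ee_rot: [[0.953, -0.304, -0.0], [-0.304, -0.953, -0.0], [-0.0, 0.0, -1.0]]
ft_force: [-0.6, 0.6, 0.7]
gripper_width: 45.8
grasp_force: 0.0
t: 9.3
ee_pos: [632.9, -81.2, 122.3]
ee_rot: [[0.953, -0.304, -0.0], [-0.304, -0.953, -0.0], [-0.0, 0.0, -1.0]]
ft_force: [0.5, -0.3, -0.5]
gripper_width: 50.9
grasp_force: 0.0
7 -155 7 [-21.8 -18.3] [23.5 26. ] -150.3495984411383
7 -140 33 [-22.5 -16.2] [24.1 26.2] -145.97478489169762
7 -95 35 [-24.2 -18.5] [20.8 23.7] -101.7027421118854
7 -80 36 [-20.9 -13.5] [20.4 22.6] -86.94048140387056
7 -65 34 [-17.4  -7.1] [20.1 22.1] -71.99017306709024
7 -35 102 [-12.7  15.9] [24.5 27.7] -41.98285321216731
-73 -155 5 [-23.  -17.8] [11.7 14.7] -150.44157599274777
-73 -140 41 [-23.8 -16.2] [13.1 15. ] -146.4065587244309
-73 -95 35 [-26.1 -19.2] [14.1 15.5] -101.69174904376237
-73 -80 38 [-24. -17.] [14.6 16.9] -86.45628355685876
-73 -65 39 [-20.5 -11.1] [15.2 16.9] -71.21910927067658
-73 -35 111 [-16.6  11.5] [22.2 24.9] -41.62078452387959
```

Released, but it hasn't settled. The rear of the housing is about 3.5 mm high at x≈-45, so it is riding on the 4 mm lip. I'll regrip and shift it about 6 mm uphill.

```bash
python3 -m handwheel '[[[0,0,-1],0,130],[[0,0,-1],0,160],[[0,0,-1],0,180],[[0,0,-1],0,180],[[0,0,-1],0,180]]' 25; python3 -m handwheel '[[[1,0,-1.5],0,180],[[2.5,0,-2.5],0,180],[[4,0,-3.5],0,180],[[5,0,-4.2],0,180],[[5,0,-4.2],0,180]]'; python3 chk.py s9 | head -6
```

```text
t: 9.77
ee_pos: [632.9, -81.2, 123.3]
ee_rot: [[0.953, -0.304, -0.0], [-0.304, -0.953, -0.0], [-0.0, 0.0, -1.0]]
ft_force: [0.3, 1.1, -1.1]
gripper_width: 42.9
grasp_force: 26.0
t: 10.18
ee_pos: [636.7, -82.4, 126.6]
ee_rot: [[0.953, -0.304, -0.004], [-0.304, -0.953, 0.001], [-0.004, 0.0, -1.0]]
ft_force: [-7.3, 1.4, -5.6]
gripper_width: 42.3
grasp_force: 31.0
7 -140 34 [-22.2 -14.4] [24.6 26.9] -144.63682475913362
7 -95 35 [-24.8 -16. ] [21.9 24.3] -101.77979325650986
7 -80 35 [-22.  -15.2] [22.  23.8] -86.98212961355213
7 -65 33 [-18.5 -10.4] [20.9 23. ] -71.78827365753622
7 -35 78 [-12.4  11.6] [21.4 28.3] -41.81850926600102
-73 -155 5 [-22.  -17.4] [11.3 13.9] -150.46805173569388
```

```bash
python3 -m handwheel '[[[0,0,1],0,180],[[0,0,2],0,180],[[0,0,2.5],0,180],[[0,0,2.5],0,180]]'; python3 chk.py s10 | head -6; python3 -m handwheel '[[[0,0,-0.5],0,130],[[0,0,-0.5],0,127],[[0,0,-0.5],0,124],[[0,0,-0.5],0,121],[[0,0,-0.5],0,114]]' 20;  python3 chk.py s11
```

```text
t: 10.57
ee_pos: [636.9, -82.4, 125.7]
ee_rot: [[0.953, -0.304, -0.002], [-0.304, -0.953, 0.0], [-0.002, 0.0, -1.0]]
ft_force: [-14.0, 3.7, 10.1]
gripper_width: 42.4
grasp_force: 33.7
7 -140 30 [-22.6 -15.9] [22.6 26. ] -146.0837916689975
7 -95 35 [-24.4 -18. ] [21.3 23. ] -101.70106869050055
7 -80 35 [-23.3 -17.1] [20.2 22.7] -86.94912216078761
7 -65 33 [-18.  -10.2] [19.9 21.7] -71.83242561998973
7 -35 76 [-12.3  13.8] [21.6 26.8] -41.92211699740951
-73 -155 5 [-22.  -19.1] [13.3 14.5] -150.32150001076303
t: 11.03
ee_pos: [637.0, -82.7, 125.3]
ee_rot: [[0.953, -0.304, -0.002], [-0.304, -0.953, 0.0], [-0.002, 0.001, -1.0]]
ft_force: [-7.8, 1.3, -0.5]
gripper_width: 47.3
grasp_force: 3.7
7 -155 2 [-18.7 -17.1] [ 9.5 10.5] -149.0654701117643
7 -140 34 [-21.7 -15. ] [11.8 14.8] -146.03906338932987
7 -95 34 [-23.7 -17.5] [13.1 15. ] -101.52036436937385
7 -80 36 [-22.3 -14.5] [13.6 15.5] -86.73623598104943
7 -65 35 [-17.4  -9.3] [13.8 16.7] -71.85154331069288
7 -35 92 [-13.3  13.4] [19.4 24.2] -41.87514275119896
-73 -155 5 [-20.5 -16.9] [11. 13.] -150.48754371967385
-73 -140 41 [-23.  -15.2] [12.9 15.3] -146.3556767632192
-73 -95 35 [-25.8 -20.1] [14.3 15.9] -101.69040913560069
-73 -80 38 [-24.5 -17.2] [14.9 16.1] -86.48972620033722
-73 -65 39 [-19.7 -11.2] [15.2 17.1] -71.2152350638245
-73 -35 110 [-16.4  11.7] [22.1 24.9] -41.60331373533543
```

The lever has now dropped flat: its heights match the neighbour within 1.5 mm and its x within 1–2 mm. The fingers still press uphill on something, probably the dowels, so I'll ease back, open a little more and withdraw straight up.

```bash
python3 -m handwheel '[[[-1,0,-0.5],0,112],[[-2,0,-0.5],0,105],[[-2.5,0,-0.5],0,95],[[-2.5,0,-0.5],0,85],[[-2.5,0,-0.5],0,80]]' 20; python3 -m handwheel '[[[0,0,-2],0,80],[[0,0,-6],0,80],[[0,0,-14],0,80],[[0,0,-25],0,80],[[0,0,-40],0,80]]'; python3 -m handwheel '[[[0,0,-30],0,80],[[0,0,-65],0,80],[[0,0,-100],0,80],[[0,0,-130],0,80],[[0,0,-130],0,80]]'; python3 chk.py s12; python3 - <<'E'
from h import *
s=cv2.imread('pics/s12.png')[140:280,290:450]; f=load('top0')
g=save('top','t12'); b=ortho(g,frame(-17.7,35,[635.6,-89.5,129.4]),(-160,60),(-120,60),2.5)
s=cv2.resize(s,(340,298),interpolation=cv2.INTER_CUBIC); c=np.zeros((550,790,3),np.uint8); c[:,:450]=b; c[:298,450:]=s; cv2.imwrite('pics/end.png',c)
E
```

```text
t: 11.5
ee_pos: [635.5, -82.0, 126.2]
ee_rot: [[0.953, -0.304, 0.0], [-0.304, -0.953, -0.0], [0.0, 0.0, -1.0]]
ft_force: [0.1, 0.2, -0.5]
gripper_width: 58.5
grasp_force: 0.0
t: 11.92
ee_pos: [635.1, -81.9, 166.7]
ee_rot: [[0.953, -0.304, -0.001], [-0.304, -0.953, 0.0], [-0.001, 0.0, -1.0]]
ft_force: [0.4, 1.0, 0.4]
gripper_width: 58.8
grasp_force: 0.0
t: 12.33
ee_pos: [636.3, -82.2, 304.3]
ee_rot: [[0.953, -0.304, 0.009], [-0.304, -0.953, -0.003], [0.01, -0.0, -1.0]]
ft_force: [0.2, -1.0, 0.7]
gripper_width: 58.8
grasp_force: 0.0
7 -155 2 [-19.6 -18. ] [10.3 11.2] -149.01302278171934
7 -140 34 [-21.5 -14.7] [11.9 14.5] -146.0463447085516
7 -95 34 [-23.1 -17.6] [13.2 15.1] -101.52452226103081
7 -80 36 [-21.7 -13.8] [13.6 15.7] -86.71086908189767
7 -65 35 [-18.5 -10. ] [14.9 16.2] -71.87362939178573
7 -35 92 [-13.   14.4] [19.9 24. ] -41.85356884827425
-73 -155 5 [-23.  -18.6] [12.5 14. ] -150.3228342214312
-73 -140 42 [-23.7 -15. ] [13.2 15.1] -146.3720935394142
-73 -95 35 [-26.1 -19.7] [14.5 15.9] -101.69352099317769
-73 -80 38 [-24.2 -17.4] [14.5 16.5] -86.44459095922582
-73 -65 39 [-21.1 -12.1] [15.3 17.3] -71.21709476911148
-73 -35 110 [-16.5  12.1] [22.3 24.8] -41.6144378154384
```

View pics/end.png

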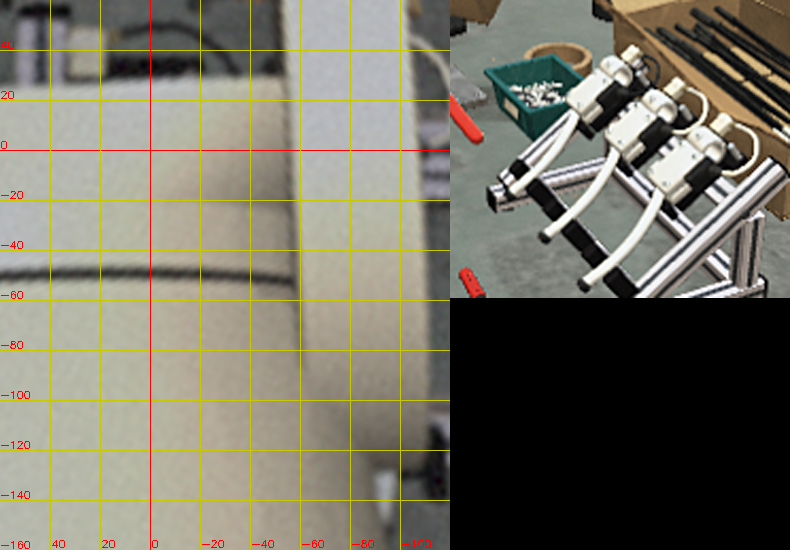

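In the scene inset all three levers lie parallel, each handle in its fork. The new lever's ball is at about (512,190) and its housing at (600,85). The top view is blocked by the arm. I'll let the arm come to rest and hand in.

```bash
python3 -m handwheel '[[[0,0,0],0,80],[[0,0,0],0,80],[[0,0,0],0,80]]'; python3 -c "
from workcell import r
print(r.job_done())"
```

```text
t: 12.68
ee_pos: [635.1, -81.9, 295.2]
ee_rot: [[0.953, -0.304, -0.001], [-0.304, -0.953, 0.0], [-0.001, 0.0, -1.0]]
ft_force: [-0.6, 1.2, 0.7]
gripper_width: 58.5
grasp_force: 0.0
the job is handed in; nothing more can be done
None
```

I laid the third lever in the empty left cradle, flat and parallel to its neighbours and within about 2 mm of how they lie, left the other two where they were, and handed the job in at about 12.7 s; no verdict came back.

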